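Start the timers of two covered bowls

TASK

Three identical kitchen timers stand on the table, each in front (on the robot's side) of its own dish. With the fingertips, gently press the red button of the timer in front of the orange bowl fully down, so that it stays down, then do the same with the timer in front of the black spotted bowl. Do not touch the green striped tin's timer or any of the dishes, do not lift or shove the timers, and finish with the hand withdrawn clear above everything.

Things in the scene. Friction and masses are not known exactly. Their poses are not given: they have to be found in the camera images.
- timer_orange: Loose white round kitchen timer standing on the table in front of (on the robot's side of, about 130 to 160 mm nearer the robot than and up to about 25 mm to either side of) the orange covered bowl: 58 mm across, its white top 34 mm above the table, about 0.25 kg (varies), on a rubber foot, a grey display on its robot side. All three timers look the same. Origin: centre of its underside, z up.
- top_orange (a point): Centre of the top of that timer's red start button, a round button 28 mm across in the middle of the timer's top. The top stands 44 mm above the table when up and 36 mm when fully down; it moves with the button.
- start_orange (a joint): How far that start button is pressed, in m: 0 up, 0.008 fully down. It slides straight down against about 3 N of friction (no spring) and stays wherever it is left.
- timer_spotted: Loose white round kitchen timer standing on the table in front of (on the robot's side of, about 130 to 160 mm nearer the robot than and up to about 25 mm to either side of) the black covered bowl with white spots: 58 mm across, its white top 34 mm above the table, about 0.25 kg (varies), on a rubber foot, a grey display on its robot side. All three timers look the same. Origin: centre of its underside, z up.
- top_spotted (a point): Centre of the top of that timer's red start button, a round button 28 mm across in the middle of the timer's top. The top stands 44 mm above the table when up and 36 mm when fully down; it moves with the button.
- start_spotted (a joint): How far that start button is pressed, in m: 0 up, 0.008 fully down. It slides straight down against about 3 N of friction (no spring) and stays wherever it is left.
- timer_tin: Loose white round kitchen timer standing on the table in front of (on the robot's side of, about 130 to 160 mm nearer the robot than and up to about 25 mm to either side of) the green tin with black stripes: 58 mm across, its white top 34 mm above the table, about 0.25 kg (varies), on a rubber foot, a grey display on its robot side. All three timers look the same. Origin: centre of its underside, z up.
- top_tin (a point): Centre of the top of that timer's red start button, a round button 28 mm across in the middle of the timer's top. The top stands 44 mm above the table when up and 36 mm when fully down; it moves with the button.
- start_tin (a joint): How far that start button is pressed, in m: 0 up, 0.008 fully down. It slides straight down against about 3 N of friction (no spring) and stays wherever it is left.
- orange_bowl: The orange covered bowl, a loose dish with a closed lid: 132 mm across, 67 mm high, a knob on the lid reaching 80 mm; 0.7 kg. Origin: centre of its underside. Not to be touched.
- spotted_bowl: The black covered bowl with white spots, a loose dish with a closed lid: 132 mm across, 67 mm high, a knob on the lid reaching 80 mm; 0.7 kg. Origin: centre of its underside. Not to be touched.
- striped_tin: The green tin with black stripes and a lid, loose: 100 x 100 mm, 72 mm high, 0.6 kg. Origin: centre of its underside. Not to be touched.
Not all that is in view belongs to the job. Leave any pink or purple look-alike of the timer_orange alone.

How it is judged:
By the outcome, as a careful person would: the job done as asked, in the order asked, and still so for the second after the job is handed in, with the robot touching nothing.
It also fails if it takes over 38 s, if anything falls off the work surface, if the arm or the gripper's body presses on something with over 40 N, if the wrist force passes 120 N, or if a joint passes its speed limit or range.

ROBOT

A 7-joint arm with a two-finger parallel gripper is mounted at the origin on the work surface. World frame = base frame: x ahead of the robot, y to its left, z up, the work surface at z = 0. Lengths are in mm, angles in rad, forces in N, time in s.
With the tool pointing down it reaches from about 425 to 975 mm from the base axis. Payload 16.7 kg.
Tool frame: the origin (TCP) lies midway between the tips of the shut fingers; the grasp point (between the pads) lies 19 mm behind it; z points along the fingers, y is the line along which they close (so a half turn about z gives the same grasp; the last joint's range is limited). The gripper opens to 85 mm and grips with 20 to 120 N. Pads are 22 mm wide; open, the fingers measure 114 mm over their backs; the gripper's body (76 mm by 85 mm) begins 54 mm behind the grasp point. The pads swing forward as they close: fully open they stand 13 mm farther back than shut.
Start: joints at [0.961, 0.426, 0.074, 1.606, -0.034, 1.111, -0.067], TCP at [300.113, -604.573, 231.302] pointing down, gripper open.
Joint ranges: [-2.85, 2.85], [-0.5, 2.14], [-1.23, 1.37], [0.21, 2.46], [-1.02, 4.16], [0.16, 2.05], [-2.73, 2.73]. Speed limits (rad/s): [1.89, 1.89, 2.39, 2.39, 3.01, 3.01, 3.01].

INTERFACE

Orientations are given as a 3x3 rotation matrix whose columns are the frame's x, y, z axes.
In Python, from bench import monitor, optics, bot gives the robot as it stands. The module is installed in compiled form; this text tells all that it offers.
- The arm moves only by the tool apply_moves, never from a script. Its argument "series" is a list that holds one entry, the list of rows, each a list of 7 numbers: the finger opening in m, from 0 to 0.0854, then the shift along the world's x, y, z in m, then the turn, a rotation vector about the world's x, y, z in degrees. A call has 1 to 12 rows; each row is the pose to reach, as a shift and turn from the pose commanded when the call began; what a row does not reach only later rows make up. A row lasts 1/8 s, in which the tool goes at most 62.5 mm and 10.7 degrees, less where a joint would pass 70% of its speed; a pose out of reach is approached as far as the arm can. A call with a gripper value outside its range is refused whole. The fingers move at their own pace and stop on an object; "grip_force" is the grip in N (left out, the last holds). Time passes only in rows, so rows that repeat a pose let the fingers close. It gives the time, the measured TCP pose, the force, the opening and the grip force at its end, in the units of the state.
- monitor.get_obs(): the state, without advancing time (a new reading comes with each control period).
- optics.snapshot(name): name is "scene" or "side" or "wrist"; returns a dict with "image" (384x512x3 uint8, blue, green, red), "mtx" (3x3 intrinsics, pixels), "dist" ([k1, k2, p1, p2, k3] as OpenCV has them; the pictures are not rectified), "rvec" (rotation vector, rad) and "tvec" (3), from world to camera coordinates, as OpenCV has them. Camera axes: x right, y down, z forward; pixel columns grow to the right and rows downward; lengths in mm; the calibration is good to about 2 mm. A picture is of the moment at which its call begins. There is no depth.
- bot.finish_job(): hands the job in; it is judged then, once.
The state is a dict: "time": time; "qpos": joint angles; "qd": joint speeds; "effort": joint torques, N m; "eef_pos": TCP position; "ee_rot": TCP orientation; "force": force on the tool from outside, world axes, zero at the start; "ft_torque": the same for the moment, N m; "opening": opening from 0.0 (shut) to 1.0 (fully open); "finger_force": force on a finger pad.
Only numpy, scipy, OpenCV 4.12 (cv2) and the standard library are available. Lean on these libraries where they do the work, as an engineer would, in place of code of your own. Each camera call takes 0.05 s, during which the arm holds its last target. There are 200 camera calls.

## Working session

There is one attempt and no reset: what is moved stays moved. The work goes in short steps, Python scripts to look and compute and a tool call to move; the robot and the scene stay as the last step left them, time stands still between calls to the robot, and variables do not carry over. Pictures are saved under pics/ and viewed, at most 10 in all, crops included, and the job is handed in when it is done.

Besides the shell and the picture viewer there is one more tool, called after "Emit:" in YAML: its name, and indented under it one key for each argument. apply_moves: Moves the arm, as the interface text tells. Its arguments: {"type":"object","properties":{"series":{"type":"array","items":{"type":"array","items":{"type":"array","items":{"type":"number"}}}},"grip_force":{"type":"number"}},"required":["series"]}

```bash
mkdir -p pics
cat > h.py <<'E'
import cv2, numpy as np
from bench import monitor, optics, bot
def ray(s,uv):
    R,_=cv2.Rodrigues(np.array(s["rvec"],float)); t=np.array(s["tvec"],float).ravel()
    p=cv2.undistortPoints(np.array([[uv]],float),np.array(s["mtx"],float),np.array(s["dist"],float)).ravel()
    d=R.T@np.array([p[0],p[1],1]); return -R.T@t, d/np.linalg.norm(d)
def plane(s,uv,z):
    c,d=ray(s,uv); return c+d*(z-c[2])/d[2]
def meet(s1,a,s2,b):
    c1,d1=ray(s1,a); c2,d2=ray(s2,b)
    k=np.linalg.lstsq(np.c_[d1,-d2],c2-c1,rcond=None)[0]
    p,q=c1+k[0]*d1,c2+k[1]*d2; return (p+q)/2,np.linalg.norm(p-q)
def reds(im):
    h=cv2.cvtColor(im,cv2.COLOR_BGR2HSV)
    m=(((h[...,0]<6)|(h[...,0]>174))&(h[...,1]>140)&(h[...,2]>60)).astype(np.uint8)
    n,l,st,c=cv2.connectedComponentsWithStats(m)
    return [(c[i].round(1).tolist(),st[i].tolist()) for i in range(1,n) if st[i][4]>12]
E
python3 - <<'E'
from h import *
import pickle
S={n:optics.snapshot(n) for n in("scene","side","wrist")}
pickle.dump(S,open("s0.pkl","wb"))
for n,s in S.items():
    print(n,ray(s,(256,192))[0].round())
    for r in reds(s["image"]): print(r, plane(s,r[0],44).round(1))
cv2.imwrite("pics/a.png",cv2.resize(S["scene"]["image"],(768,576)))
cv2.imwrite("pics/b.png",cv2.resize(S["side"]["image"],(768,576)))
print(monitor.get_obs())
E
```

```text
scene [1125. -369.  677.]
([341.7, 168.5], [337, 165, 10, 8, 68]) [546.8 202.2  44. ]
([267.6, 189.9], [263, 186, 10, 9, 75]) [524.  -7.  44.]
([161.5, 195.0], [156, 190, 12, 11, 99]) [ 414.8 -238.4   44. ]
([214.1, 206.3], [209, 201, 12, 11, 102]) [ 512.2 -144.2   44. ]
([214.9, 221.0], [204, 214, 24, 13, 157]) [ 555.9 -162.2   44. ]
([176.7, 222.3], [171, 217, 12, 11, 103]) [ 517.7 -238.2   44. ]
([134.2, 233.6], [128, 228, 13, 12, 128]) [ 504.3 -330.7   44. ]
([148.5, 241.9], [145, 240, 7, 6, 16]) [ 542.3 -310.8   44. ]
([131.4, 250.4], [125, 245, 16, 11, 92]) [ 547.3 -349.    44. ]
([144.6, 251.3], [142, 249, 7, 6, 18]) [ 563.1 -325.7   44. ]
side [522. 625. 423.]
([267.1, 148.1], [262, 146, 11, 6, 48]) [ 499.5 -315.    44. ]
([263.6, 161.5], [259, 158, 11, 8, 77]) [ 510.5 -228.2   44. ]
([304.6, 161.2], [299, 158, 12, 7, 65]) [ 410.5 -224.1   44. ]
([266.1, 178.8], [260, 175, 13, 9, 89]) [ 506.9 -133.    44. ]
([262.8, 211.5], [257, 207, 13, 10, 117]) [516.8   6.3  44. ]
([249.2, 288.0], [240, 280, 19, 17, 257]) [540.1 214.4  44. ]
wrist [ 374. -567.  374.]
{'time': 0.15, 'qpos': array([ 0.96048492,  0.42655513,  0.07386586,  1.60645905, -0.03407865,
        1.11079346, -0.06710953]), 'qd': array([ 0.00112993, -0.00220544, -0.0003256 , -0.00146156,  0.00110967,
        0.00053465,  0.00129761]), 'effort': array([ 4.42141114e-03, -9.50317740e+01,  3.76362652e+00, -4.63765311e+01,
        1.93888124e-02,  7.76066445e-03,  2.55166009e-05]), 'eef_pos': array([ 299.98524812, -604.32690061,  230.79433211]), 'ee_rot': array([[ 8.95710108e-01,  4.44638230e-01, -4.96462578e-04],
       [ 4.44638499e-01, -8.95709740e-01,  8.16843658e-04],
       [-8.14864482e-05, -9.52401497e-04, -9.99999543e-01]]), 'force': array([ 0.18075304, -0.4923347 , -0.01007006]), 'ft_torque': array([-0.01934623, -0.02455781, -0.00518577]), 'finger_force': 0.0, 'opening': 1.0021509434870928}
```

View pics/a.png

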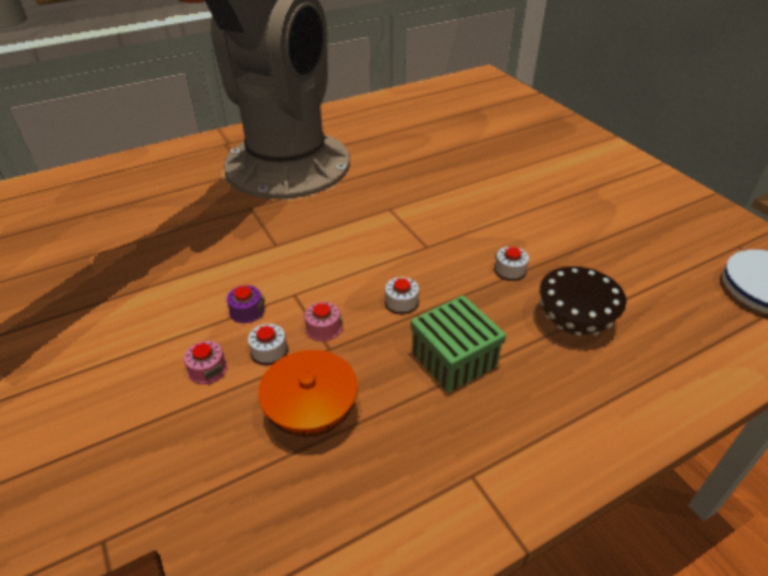

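View pics/b.png

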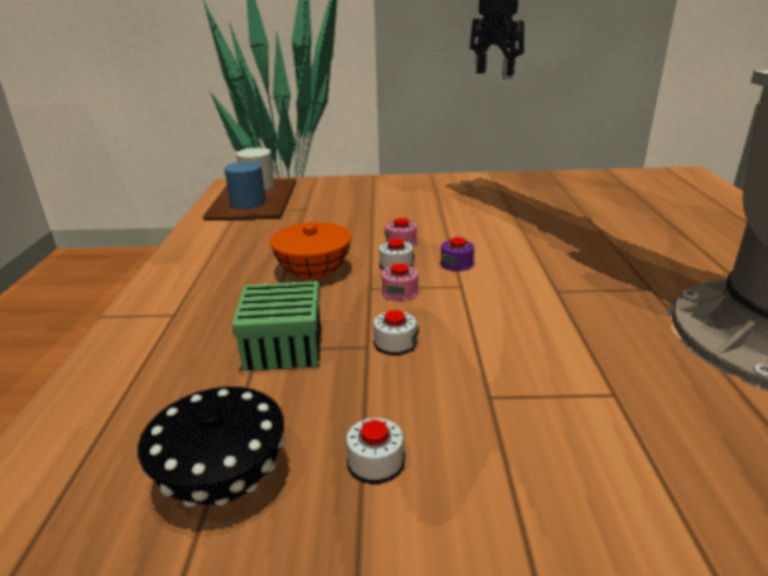

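Scene view (native px): the white timers are at (177,222), in front of the orange bowl (205,260); at (268,190), in front of the green tin (305,228); and at (342,169), in front of the black spotted bowl (388,200). The look-alikes are pink at (134,234) and (214,206), and purple at (161,195). The side view agrees: white orange (264,161), tin (263,211), spotted (249,288). I choose (177,222) first, then (342,169).

Run:
```python
from h import *
import pickle
S=pickle.load(open("s0.pkl","rb")); a,b=S["scene"],S["side"]
for n,p,q in(("orange",(176.7,222.3),(263.6,161.5)),("tin",(267.6,189.9),(262.8,211.5)),("spot",(341.7,168.5),(249.2,288.)),("pinkR",(134.2,233.6),(267.1,148.1)),("pinkL",(214.1,206.3),(266.1,178.8)),("purple",(161.5,195),(304.6,161.2))):
    m,e=meet(a,p,b,q); print(n,m.round(1),round(e,1), "above base link?",np.hypot(*m[:2]).round())
print("bowl knobs",meet(a,(204.7,252),b,(206.7,153)), meet(a,(388,187),b,(140,276)))
c=np.hstack([cv2.resize(s["image"][y:y+110,x:x+130],(390,330),interpolation=3) for s,x,y in((a,110,185),(b,180,130))]);cv2.imwrite("pics/c.png",c)
```

```text
orange [ 511.3 -237.4   39. ] 2.5 above base link? 564.0
tin [517.2  -3.3  37.6] 1.3 above base link? 517.0
spot [540.6 207.9  37.7] 0.6 above base link? 579.0
pinkR [ 498.9 -330.3   38.1] 0.6 above base link? 598.0
pinkL [ 506.9 -142.5   39. ] 0.7 above base link? 527.0
purple [ 408.7 -237.2   38.3] 0.3 above base link? 473.0
bowl knobs (array([ 647.59556311, -224.10357859,   71.71647644]), np.float64(0.2582845507961532)) (array([686.83463563, 222.7269954 ,  78.44635303]), np.float64(3.44969466636771))
```

View pics/c.png

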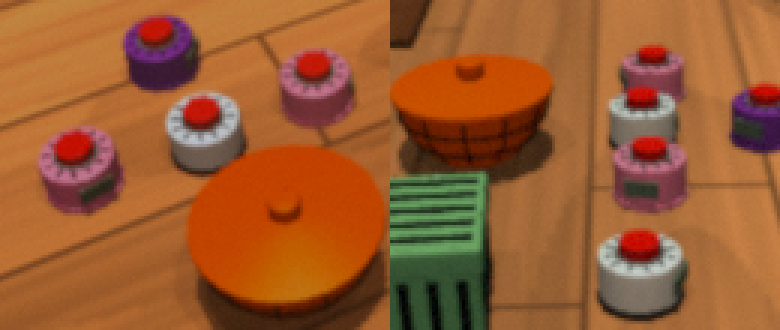

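The close crop shows the white timer directly robot-side of the orange bowl, flanked by two pinks and a purple. The triangulated points sit at about z 38, the centre of the red blob, and the bowl offsets are 136 and 146 mm in x, which fits. Moving above the orange bowl's timer with the fingers shut.

Emit:
apply_moves:
  series:
    - [[0,0.03,0.05,0,0,0,0],[0,0.055,0.1,0,0,0,0],[0,0.08,0.15,0,0,0,0],[0,0.11,0.2,0,0,0,0],[0,0.14,0.25,0,0,0,0],[0,0.17,0.3,0,0,0,0],[0,0.19,0.34,-0.03,0,0,0],[0,0.211,0.367,-0.06,0,0,0],[0,0.211,0.367,-0.1,0,0,0],[0,0.211,0.367,-0.1,0,0,0],[0,0.211,0.367,-0.1,0,0,0]]

```text
time: 1.52
eef_pos: [511.4, -238.3, 132.5]
ee_rot: [[0.896, 0.444, 0.001], [0.444, -0.896, -0.0], [0.0, 0.001, -1.0]]
force: [-0.5, -0.3, 0.7]
opening: 0.002
finger_force: 0.0
```

```bash
cat > look.py <<'E'
from h import *
import sys
o=monitor.get_obs(); print(o["time"],o["eef_pos"].round(1),o["force"].round(1),o["opening"].round(3))
S={n:optics.snapshot(n) for n in("wrist","side","scene")}
for n,s in S.items():
    print(n,[(r[0],r[1],plane(s,r[0],42).round(1).tolist()) for r in reds(s["image"]) if r[1][4]>30])
w=S["wrist"]["image"]; b=cv2.resize(S["side"]["image"][100:340,180:340],(256,384),interpolation=3)
cv2.imwrite(f"pics/{sys.argv[1]}.png",np.hstack([w,b]))
E
python3 look.py d
```

```text
Traceback (most recent call last):
  File "look.py", line 3, in <module>
    o=monitor.get_obs(); print(o["time"],o["eef_pos"].round(1),o["force"].round(1),o["opening"].round(3))
                                                                                   ^^^^^^^^^^^^^^^^^^
AttributeError: 'float' object has no attribute 'round'
```

```bash
sed -i 's/,o\["opening"\].round(3)//' look.py; python3 look.py d
```

```text
1.525 [ 511.4 -238.3  132.5] [-0.5 -0.3  0.7]
wrist [([136.9, 144.1], [118, 126, 39, 38, 1159], [506.2, -143.2, 42.0]), ([255.7, 193.7], [238, 176, 36, 36, 1044], [510.2, -236.4, 42.0]), ([353.3, 254.5], [337, 238, 34, 35, 895], [498.5, -329.6, 42.0]), ([203.9, 289.8], [189, 280, 31, 21, 448], [414.5, -235.2, 42.0])]
side [([267.2, 148.3], [263, 146, 10, 6, 47], [499.1, -318.5, 42.0]), ([263.6, 161.9], [259, 158, 11, 9, 76], [510.5, -230.3, 42.0]), ([304.9, 161.7], [300, 159, 11, 7, 63], [409.5, -225.5, 42.0]), ([266.0, 178.9], [260, 175, 13, 9, 89], [507.0, -136.5, 42.0]), ([262.9, 211.5], [257, 207, 13, 10, 115], [516.6, 3.0, 42.0]), ([249.2, 288.0], [240, 280, 19, 17, 258], [540.2, 212.3, 42.0])]
scene [([341.7, 168.6], [337, 165, 10, 8, 69], [545.3, 203.8, 42.0]), ([267.6, 189.8], [263, 186, 11, 9, 76], [521.8, -5.6, 42.0]), ([161.4, 195.3], [156, 190, 12, 11, 100], [413.5, -238.5, 42.0]), ([213.9, 206.2], [208, 201, 13, 12, 109], [509.7, -143.8, 42.0]), ([214.1, 221.0], [204, 214, 23, 14, 177], [553.2, -163.1, 42.0]), ([176.7, 222.4], [171, 217, 12, 12, 116], [516.1, -237.9, 42.0]), ([134.2, 233.6], [128, 228, 13, 12, 129], [502.3, -330.6, 42.0]), ([139.4, 245.8], [125, 230, 27, 26, 179], [541.5, -330.7, 42.0])]
```

View pics/d.png

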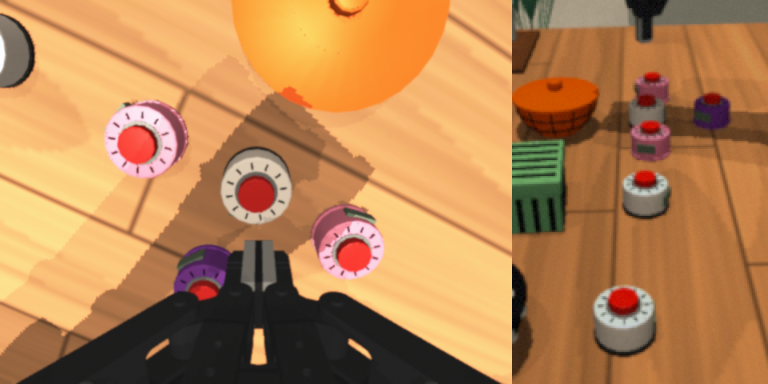

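Wrist view: the white timer's red button at (256,194) gives (510.2,−236.4), with the bowl beyond and the pinks to the sides. That agrees with the earlier measurement, so I descend to just above the button.

Emit:
apply_moves:
  series:
    - [[0,-0.001,0.002,-0.03,0,0,0],[0,-0.001,0.002,-0.06,0,0,0],[0,-0.001,0.002,-0.075,0,0,0],[0,-0.001,0.002,-0.082,0,0,0],[0,-0.001,0.002,-0.082,0,0,0],[0,-0.001,0.002,-0.082,0,0,0]]

```text
time: 2.42
eef_pos: [510.6, -235.8, 50.2]
ee_rot: [[0.896, 0.445, 0.001], [0.445, -0.896, -0.0], [0.001, 0.001, -1.0]]
force: [-0.5, -0.2, -0.4]
opening: 0.001
finger_force: 0.0
```

Emit:
apply_moves:
  series:
    - [[0,0,0,-0.003,0,0,0],[0,0,0,-0.006,0,0,0],[0,0,0,-0.008,0,0,0],[0,0,0,-0.01,0,0,0],[0,0,0,-0.011,0,0,0],[0,0,0,-0.011,0,0,0]]

```text
time: 3.18
eef_pos: [510.0, -235.5, 38.2]
ee_rot: [[0.896, 0.445, -0.0], [0.445, -0.896, 0.0], [-0.0, -0.0, -1.0]]
force: [1.3, -0.7, -0.1]
opening: 0.001
finger_force: 0.4
```

Emit:
apply_moves:
  series:
    - [[0,0,0,-0.001,0,0,0],[0,0,0,-0.001,0,0,0],[0,0,0,-0.002,0,0,0],[0,0,0,-0.002,0,0,0]]

```text
time: 3.68
eef_pos: [510.0, -235.5, 36.2]
ee_rot: [[0.896, 0.445, -0.0], [0.445, -0.896, 0.0], [-0.0, -0.0, -1.0]]
force: [0.6, -0.1, -0.4]
opening: 0.003
finger_force: 0.2
```

Emit:
apply_moves:
  series:
    - [[0,0,0,-0.001,0,0,0],[0,0,0,-0.001,0,0,0]]

```text
time: 3.92
eef_pos: [510.1, -235.6, 36.0]
ee_rot: [[0.896, 0.445, 0.0], [0.445, -0.896, -0.0], [0.0, 0.0, -1.0]]
force: [-4.9, 1.4, 17.1]
opening: 0.0
finger_force: 8.4
```

The tip has bottomed at z 36.0 with 17 N, so I withdraw straight up and look.

Emit:
apply_moves:
  series:
    - [[0,0,0,0.004,0,0,0],[0,0,0,0.015,0,0,0],[0,0,0,0.05,0,0,0],[0,0,0,0.1,0,0,0],[0,0,0,0.1,0,0,0],[0,0,0,0.1,0,0,0]]

```text
time: 4.68
eef_pos: [510.0, -235.6, 135.6]
ee_rot: [[0.896, 0.445, 0.0], [0.445, -0.896, -0.0], [0.0, 0.0, -1.0]]
force: [0.2, 0.0, -0.1]
opening: -0.001
finger_force: 0.0
```

```bash
python3 look.py e
```

```text
4.675 [ 510.  -235.6  135.6] [ 0.2  0.  -0.1]
wrist [([142.4, 143.1], [124, 125, 38, 38, 1131], [506.1, -143.1, 42.0]), ([259.7, 190.6], [243, 175, 34, 33, 883], [511.4, -235.7, 42.0]), ([355.9, 252.5], [339, 236, 35, 34, 880], [498.6, -329.6, 42.0]), ([206.2, 288.8], [192, 278, 30, 23, 503], [412.6, -234.4, 42.0])]
side [([267.1, 148.2], [263, 146, 10, 6, 46], [499.4, -319.3, 42.0]), ([304.9, 161.7], [300, 159, 11, 7, 63], [409.5, -225.5, 42.0]), ([263.5, 163.7], [259, 162, 10, 5, 37], [511.0, -219.6, 42.0]), ([266.0, 179.0], [260, 175, 13, 9, 89], [507.0, -136.0, 42.0]), ([262.8, 211.6], [257, 207, 13, 10, 116], [516.8, 3.4, 42.0]), ([249.2, 288.0], [240, 280, 19, 17, 258], [540.2, 212.3, 42.0])]
scene [([341.6, 168.5], [337, 165, 10, 8, 67], [544.8, 203.8, 42.0]), ([267.5, 189.7], [263, 186, 10, 9, 73], [521.4, -5.7, 42.0]), ([161.5, 195.0], [155, 190, 13, 11, 112], [412.6, -238.0, 42.0]), ([213.9, 206.3], [208, 201, 13, 12, 109], [510.0, -143.9, 42.0]), ([213.9, 221.0], [204, 215, 22, 13, 180], [553.0, -163.5, 42.0]), ([177.0, 223.5], [171, 219, 13, 10, 91], [519.6, -238.5, 42.0]), ([134.2, 233.6], [128, 228, 13, 12, 129], [502.3, -330.6, 42.0]), ([138.7, 246.6], [125, 231, 27, 25, 166], [542.9, -332.6, 42.0])]
```

View pics/e.png

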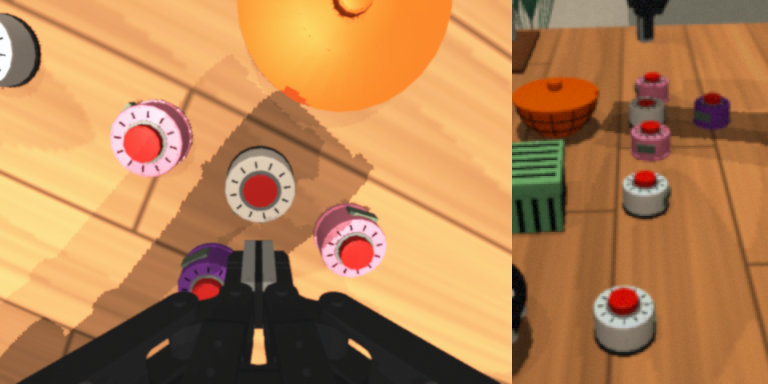

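Pressed: the side view's button at (263,164) is now flush (blob 9 → 5 px high), and the timer hasn't moved. Next is the spotted bowl's timer at (541,208).

Emit:
apply_moves:
  series:
    - [[0,0,0.04,0.02,0,0,0],[0,0,0.09,0.03,0,0,0],[0,0,0.14,0.03,0,0,0],[0,0.005,0.19,0.03,0,0,0],[0,0.01,0.24,0.03,0,0,0],[0,0.015,0.29,0.03,0,0,0],[0,0.02,0.34,0.03,0,0,0],[0,0.025,0.39,0.03,0,0,0],[0,0.03,0.43,0.02,0,0,0],[0,0.031,0.443,0,0,0,0],[0,0.031,0.443,0,0,0,0],[0,0.031,0.443,0,0,0,0]]

```text
time: 6.32
eef_pos: [541.1, 205.9, 135.1]
ee_rot: [[0.896, 0.443, -0.001], [0.443, -0.896, -0.001], [-0.001, 0.0, -1.0]]
force: [-0.1, -0.4, 0.2]
opening: -0.002
finger_force: 0.0
```

```bash
python3 look.py f
```

```text
6.325 [541.1 205.9 135.1] [-0.1 -0.4  0.2]
wrist [([255.3, 192.5], [237, 175, 37, 36, 1031], [539.8, 208.0, 42.0]), ([453.1, 311.6], [438, 298, 32, 29, 687], [516.7, -1.4, 42.0])]
side [([268.4, 148.2], [264, 145, 9, 7, 36], [495.9, -319.0, 42.0]), ([304.5, 161.2], [299, 158, 12, 7, 63], [410.2, -228.6, 42.0]), ([267.4, 178.4], [263, 175, 10, 9, 65], [503.8, -138.9, 42.0]), ([263.5, 212.3], [256, 207, 14, 10, 93], [515.5, 6.0, 42.0]), ([249.1, 288.1], [240, 280, 19, 17, 269], [540.3, 212.5, 42.0])]
scene [([341.7, 168.9], [337, 165, 10, 9, 67], [546.2, 203.0, 42.0]), ([267.5, 190.0], [263, 186, 10, 9, 78], [522.3, -6.2, 42.0]), ([161.6, 195.1], [156, 190, 12, 11, 95], [413.1, -237.9, 42.0]), ([214.1, 206.3], [209, 201, 12, 11, 103], [510.2, -143.5, 42.0]), ([214.4, 221.3], [204, 215, 22, 13, 144], [554.4, -162.9, 42.0]), ([177.0, 223.4], [171, 219, 13, 9, 83], [519.3, -238.4, 42.0]), ([134.1, 233.7], [128, 228, 13, 12, 126], [502.5, -330.8, 42.0]), ([133.6, 250.6], [125, 245, 24, 11, 103], [548.3, -345.1, 42.0])]
```

View pics/f.png

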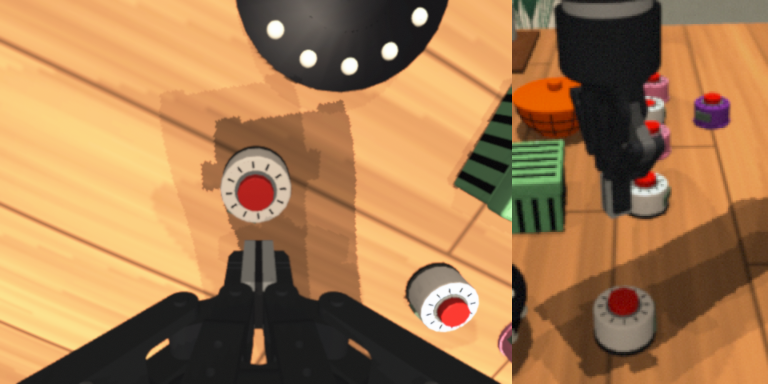

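The wrist view shows the spotted bowl's timer at (255,192), which gives (540,208), and the tin's timer well away at (453,312). Descending.

Emit:
apply_moves:
  series:
    - [[0,-0.001,0.001,-0.03,0,0,0],[0,-0.001,0.001,-0.06,0,0,0],[0,-0.001,0.001,-0.078,0,0,0],[0,-0.001,0.001,-0.085,0,0,0],[0,-0.001,0.001,-0.085,0,0,0],[0,-0.001,0.001,-0.085,0,0,0]]

```text
time: 7.22
eef_pos: [540.7, 208.6, 51.2]
ee_rot: [[0.896, 0.445, 0.001], [0.445, -0.896, 0.001], [0.001, 0.0, -1.0]]
force: [0.1, -0.4, -0.4]
opening: 0.003
finger_force: 0.0
```

Emit:
apply_moves:
  series:
    - [[0,0,0,-0.003,0,0,0],[0,0,0,-0.006,0,0,0],[0,0,0,-0.008,0,0,0],[0,0,0,-0.01,0,0,0],[0,0,0,-0.012,0,0,0],[0,0,0,-0.012,0,0,0]]

```text
time: 7.98
eef_pos: [540.0, 208.4, 38.0]
ee_rot: [[0.896, 0.445, -0.0], [0.445, -0.896, -0.0], [-0.0, -0.0, -1.0]]
force: [-0.1, 1.2, -0.1]
opening: 0.002
finger_force: 0.0
```

Emit:
apply_moves:
  series:
    - [[0,0,0,-0.001,0,0,0],[0,0,0,-0.002,0,0,0],[0,0,0,-0.003,0,0,0],[0,0,0,-0.003,0,0,0]]

```text
time: 8.48
eef_pos: [540.1, 208.4, 36.0]
ee_rot: [[0.896, 0.445, 0.0], [0.445, -0.896, -0.0], [0.0, 0.0, -1.0]]
force: [-6.1, -2.4, 16.6]
opening: 0.0
finger_force: 8.4
```

Bottomed at z 36.0 with 17 N again. Withdrawing.

Emit:
apply_moves:
  series:
    - [[0,0,0,0.004,0,0,0],[0,0,0,0.015,0,0,0],[0,0,0,0.05,0,0,0],[0,0,0,0.1,0,0,0],[0,0,0,0.15,0,0,0],[0,0,0,0.2,0,0,0],[0,0,0,0.22,0,0,0],[0,0,0,0.22,0,0,0],[0,0,0,0.22,0,0,0]]

```text
time: 9.6
eef_pos: [539.7, 208.2, 254.7]
ee_rot: [[0.896, 0.445, -0.001], [0.445, -0.896, -0.0], [-0.001, -0.0, -1.0]]
force: [-0.1, -1.0, -0.3]
opening: -0.005
finger_force: 0.0
```

```bash
python3 look.py g | cut -c1-700
```

```text
9.6 [539.7 208.2 254.7] [-0.1 -1.  -0.3]
wrist [([258.6, 155.7], [247, 144, 24, 24, 442], [540.3, 208.4, 42.0]), ([403.5, 248.3], [393, 238, 23, 22, 366], [516.2, -2.2, 42.0]), ([482.0, 293.9], [472, 285, 22, 19, 317], [506.2, -141.5, 42.0]), ([485.1, 365.2], [476, 357, 20, 18, 245], [407.7, -235.5, 42.0])]
side [([267.2, 148.0], [263, 146, 10, 5, 45], [499.1, -320.7, 42.0]), ([304.6, 161.2], [299, 158, 12, 7, 65], [409.9, -228.5, 42.0]), ([263.7, 163.7], [259, 162, 10, 5, 35], [510.5, -219.6, 42.0]), ([266.2, 178.9], [261, 175, 12, 9, 88], [506.6, -136.5, 42.0]), ([262.9, 211.6], [257, 207, 13, 10, 115], [516.6, 3.4, 42.0]), ([249.3, 290.1], [240, 284, 19, 13, 196], [540.0, 216.6, 42.0])]
scene [([341.4, 169.9], [337, 167, 10, 7, 49], [549.1, 199.7, 42.0]), ([267.6, 190.0], [263, 186, 11, 9, 79], [522.5, -6.0, 42.0]), ([161.6, 195.1], [156, 190, 12, 11, 95], [413.1, -237.9, 42.0]), ([214.1, 206.3], [209, 201, 12, 11, 103], [510.2, -143.5, 42.0]), ([214.6, 221.1], [204, 215, 24, 13, 164], [554.1, -162.3, 42.0]), ([177.0, 223.4], [171, 219, 13, 9, 83], [519.3, -238.4, 42.0]), ([134.2, 233.7], [128, 228, 13, 12, 127], [502.6, -330.6, 42.0]), ([133.5, 250.6], [125, 245, 24, 11, 106], [548.2, -345.2, 42.0])]
```

View pics/g.png

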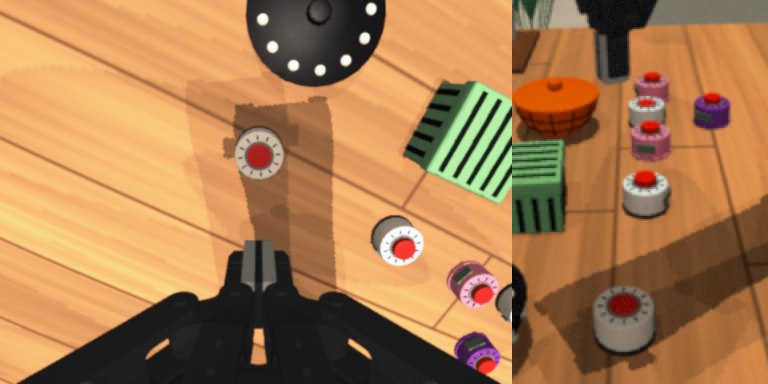

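The side view shows both target buttons flush, at (264,164) and (249,290). The tin's button at (263,212) is still up, nothing has shifted, and the hand is clear above at z 255.

```bash
python3 -c "from bench import bot; print(bot.finish_job())"
```

```text
the job is handed in; nothing more can be done
None
```

Job handed in: I pressed the orange bowl's timer, then the spotted bowl's, each fully down; the tin's timer and the dishes were not touched, and the hand finished clear above everything.

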